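# Set the pigment dose dial and store it

## Task

On the blue pigment dosing unit, put a fingertip in the notch of the black dial and push it round until the dial's white index line lines up with the red target line on the scale. Then press the green key right down with a fingertip and let it come up again, leaving the dial on the line; do not press the key while the dial is off the line. Only push and press, grasp nothing, and leave the bottles, jars, cup and spatula where they are.

Things in the scene. Friction and masses are not known exactly. Their poses are not given: they have to be found in the camera images.
- doser: pigment dosing unit, fixed to the table: navy box with white top, 200 (x) x 300 (y) x 60 mm tall. Origin under its centre, z up. On its top: the black dial, axis at (0, 45) mm; round white scale plate of radius 95 mm around it; the green key at (-45, -110) mm. The steel sample cup stands near (67, -85) mm.
- dial_axis (a point): point on the dial's upright turning axis, level with the dial's top face, 88 mm above the table
- dial (a joint): turning angle of the black dial in rad, growing counter-clockwise seen from above. It turns endlessly either way and has no end stop; steady friction of about 0.12 N m (about 2.5 N at the notch), no spring: it stays where it is left.
- index_mark (a point): outer end of the white index line (5 mm wide) on the dial's top face, at the rim, 70 mm from the axis. The dial is a black disc of 140 mm diameter whose top is 88 mm above the table; the line runs radially, and also down the rim.
- notch (a point): point on the grey floor of the finger notch, straight across the axis from the index line, 50 mm from the axis, 66 mm above the table. The notch is cut in from the rim: 56 mm wide between two parallel walls (28 mm either side of the radial line through this point), reaching from the rim in to 30 mm from the axis, open at top and rim, 22 mm deep. Pushing a shut fingertip sideways on either wall turns the dial.
- target_line (a point): where the red target line on the scale meets the dial's rim: 70 mm from the axis. The line (5 mm wide, with a wider red outer end) lies flat on the white scale plate just outside the dial, runs radially outward and does not move; the other scale lines are thin and black. When set, index_mark is directly at this point.
- key (a joint): travel in m of the green push key, 0 up, 0.006 fully down; spring-back, about 5 N fully down; it registers from 0.0045.
- key_top (a point): centre of the green key's top face, 30 mm diameter, 82 mm above the table when up; it presses straight down, and sits in a black collar whose rim is 72 mm above the table (44 mm diameter).
- bottle_yellow: yellow paint bottle, 52 mm diameter, 130 mm tall; origin at its underside; loose, to be left alone
- bottle_red: red paint bottle, 52 mm diameter, 130 mm tall; origin at its underside; loose, to be left alone
- bottle_green: green paint bottle, 52 mm diameter, 130 mm tall; origin at its underside; loose, to be left alone
- jar_lime: lime-yellow paint jar, 60 mm diameter, 60 mm tall; origin at its underside; loose, to be left alone
- jar_blue: blue paint jar, 60 mm diameter, 60 mm tall; origin at its underside; loose, to be left alone
- cup: small open steel sample cup, 44 mm diameter, 40 mm tall, standing on the dosing unit's top; origin at its underside; loose, to be left alone
- spatula: spatula 170 mm long lying flat on the table; origin at its underside; loose, to be left alone

How it is judged:
On the way, in this order (a step that is already met when the one before it is completed fails the run):
1. the dial stands still with its index line on the red line (horizontal distance between index_mark and target_line below 0.0045 m and velocity of joint dial between -0.05 and 0.05 rad/s), for 0.2 s.
2. the green key is pressed down (value of joint key above 0.0045 m and horizontal distance between index_mark and target_line below 0.0045 m), for 0.05 s.
At the end, for the whole second after the job is handed in: The index mark is within 4.5 mm (about 3.7 degrees) of the red target line at the dial's rim, the dial is at rest and the key is up again (less than 2 mm down) (all of step 1 and value of joint key below 0.002 m); the robot touches nothing.
It fails at once if the key is pressed (more than 3.5 mm) while the index line is over 6 mm off the red line (value of joint key above 0.0035 m and horizontal distance between index_mark and target_line above 0.006 m).
It fails at once if a bottle, jar, the cup or the spatula is lifted or moved more than 20 mm, or knocked over (distance of any of bottle_yellow, bottle_red, bottle_green, jar_lime, jar_blue, cup, spatula from where it was at the start of the episode above 0.02 m or angle between any of bottle_yellow, bottle_red, bottle_green, jar_lime, jar_blue, cup, spatula's own z axis and vertical above 0.4 rad).
It also fails if it takes over 51 s, if anything falls off the work surface, if the arm or the gripper's body presses on something with over 40 N, if the wrist force passes 120 N, or if a joint passes its speed limit or range.

## Robot

A 6-joint arm with a two-finger parallel gripper is mounted at the origin on the work surface. World frame = base frame: x ahead of the robot, y to its left, z up, the work surface at z = 0. Lengths are in m, angles in rad, forces in N, time in s.
With the tool pointing down it reaches from about 0.35 to 0.85 m from the base axis. Payload 8.1 kg.
Tool frame: the origin (TCP) lies on the centre line of the jaws, within the pads' length; the fingertips stand robot.finger_overhang ahead of it and the grasp point (between the pads) lies 5 mm behind it (robot.finger_overhang is the distance from the TCP to the fingertips, in m); z points along the fingers, y is the direction in which the jaws open and shut (so a half turn about z gives the same grasp; the last joint's range is limited). The gripper opens to 93 mm and grips with 3 to 60 N. Pads are 15 mm wide; open, the fingers measure 128 mm over their backs; the gripper's body (75 mm by 188 mm) begins 65 mm behind the grasp point.
Start: joints at [-1.244, 0.13, 1.488, -0, 1.523, -0.085], TCP at [0.24, -0.55, 0.205] pointing down, gripper open.
Joint ranges: [-2.96, 2.96], [-0.89, 2.26], [0.02, 2.5], [-1.34, 4.48], [0, 2.73], [-2.66, 2.66]. Speed limits (rad/s): [2.39, 2.39, 2.79, 3.14, 3.14, 3.14].

## Interface

Orientations are given as a rotation vector (axis times angle).
In Python, from plant import robot gives the robot as it stands. The module is installed in compiled form; this text tells all that it offers.
- The arm moves only by the tool carry_out, never from a script. Its argument "commands" is a list that holds one entry, the list of rows, each a list of 4 numbers: the shift along the tool's x, y, z in cm, then the turn about the tool's z in degrees. In form: [[[tx, ty, tz, roll], ...]]. A call has 1 to 20 rows; each row shifts and turns the commanded pose from where the row before left it, along the tool's axes as they then stand; what a row does not reach is not made up. A row lasts 1/12 s, in which the tool goes at most 41.7 mm and 7.16 degrees, less where a joint would pass 70% of its speed; a pose out of reach is approached as far as the arm can. A call is refused whole if a number of a shift passes 4.17 or a number of a turn 7.16, either way. A call with a gripper value outside its range is refused whole. "claw" is the finger opening in cm, from 0 to 9.3, set as the call begins (left out, the last holds). The fingers move at their own pace and stop on an object; "grip_force" is the grip in N (left out, the last holds). Time passes only in rows, so rows that do not move let the fingers close. It gives the time, the measured TCP pose, the force and the opening at its end, in the units of the state.
- robot.read_state(): the state, without advancing time (a new reading comes with each control period).
- robot.read_camera(name): name is "scene" or "top" or "wrist"; returns the picture (480x640x3 uint8, red, green, blue); there is no depth.
- robot.camera_params(name): a dict with "mtx" (3x3 intrinsics, pixels), "dist_coeffs" ([k1, k2, p1, p2, k3] as OpenCV has them; the pictures are not rectified), "R" (3x3) and "t" (3): a world point X has camera coordinates R X + t. Camera axes: x right, y down, z forward; pixel columns grow to the right and rows downward; lengths in m; the calibration is good to about 2 mm. A picture is of the moment at which its call begins: read the wrist's pose just before it. camera_params takes no time and is no camera call; for the wrist camera it gives the pose at the moment of the call.
- robot.close_job(): hands the job in, once; it reports no verdict.
The state is a dict: "t": time; "q": joint angles; "dq": joint speeds; "joint_torque": joint torques, N m; "tool_pos": TCP position; "orientation": TCP orientation; "force": force on the tool from outside, world axes, zero at the start; "wrist_torque": the same for the moment, N m; "opening": finger opening in m.
Only numpy, scipy, OpenCV 4.12 (cv2) and the standard library are available. Lean on these libraries where they do the work, as an engineer would, in place of code of your own. Each camera call takes 0.05 s, during which the arm holds its last target.

## Working session

There is one attempt and no reset: what is moved stays moved. The work goes in short steps, Python scripts to look and compute and a tool call to move; the robot and the scene stay as the last step left them, time stands still between calls to the robot, and variables do not carry over. Pictures are saved under pics/ and viewed, and the job is handed in when it is done.

Besides the shell and the picture viewer there is one more tool, called by a JSON object that holds its "op" and its "data", one argument or row to a line. carry_out: Moves the arm, as the interface text tells. Its arguments: {"type":"object","properties":{"commands":{"type":"array","items":{"type":"array","items":{"type":"array","items":{"type":"number"}}}},"claw":{"type":"number"},"grip_force":{"type":"number"}},"required":["commands"]}

```bash
mkdir -p pics; python3 - <<'E'
from plant import robot
import cv2
s=robot.read_state();print({k:s[k] for k in('t','tool_pos','orientation','force','opening')},robot.finger_overhang)
for n in('scene','top','wrist'):
    cv2.imwrite(f'pics/a_{n}.png',robot.read_camera(n)[:,:,::-1]);p=robot.camera_params(n);print(n,p)
E
```

```text
{'t': 0.0, 'tool_pos': array([ 0.24000171, -0.54926953,  0.20371613]), 'orientation': array([-3.07348944e+00, -6.41888975e-01,  3.31726642e-04]), 'force': array([-0.17189844,  0.09759211, -0.32390483]), 'opening': 0.09295856219621138} 0.014
scene {'mtx': array([[462.30018513,   0.        , 310.72121308],
       [  0.        , 462.30018513, 243.87740634],
       [  0.        ,   0.        ,   1.        ]]), 'dist_coeffs': array([-0.01526133,  0.        ,  0.        ,  0.        ,  0.        ]), 'R': array([[ 0.30719274,  0.95155764, -0.01306437],
       [ 0.77447996, -0.25795684, -0.57761497],
       [-0.55300398,  0.16732103, -0.8162048 ]]), 't': array([-0.19900113, -0.3937483 ,  1.21545503])}
top {'mtx': array([[476.30327851,   0.        , 315.08794362],
       [  0.        , 476.30327851, 234.99512939],
       [  0.        ,   0.        ,   1.        ]]), 'dist_coeffs': array([-0.03331086,  0.        ,  0.        ,  0.        ,  0.        ]), 'R': array([[ 0.0227766 , -0.99948891, -0.02243112],
       [-0.98232431, -0.0182044 , -0.18629963],
       [ 0.18579607,  0.0262779 , -0.98223688]]), 't': array([0.03448049, 0.60015882, 0.82571154])}
wrist {'mtx': array([[403.17556618,   0.        , 313.05736753],
       [  0.        , 403.17556618, 236.30585011],
       [  0.        ,   0.        ,   1.        ]]), 'dist_coeffs': array([0.00605377, 0.        , 0.        , 0.        , 0.        ]), 'R': array([[ 0.40084065, -0.91614677, -0.00136829],
       [-0.88316434, -0.38680617,  0.26533325],
       [-0.24361347, -0.10514792, -0.96415579]]), 't': array([-0.5988886 , -0.03121782,  0.39072149])}
```

View pics/a_scene.png

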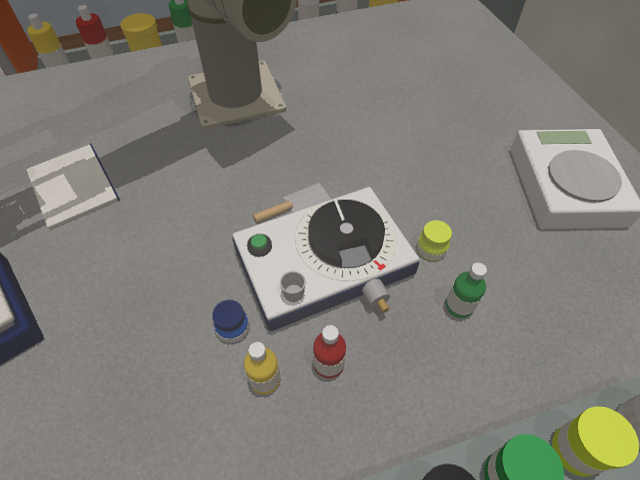

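View pics/a_top.png

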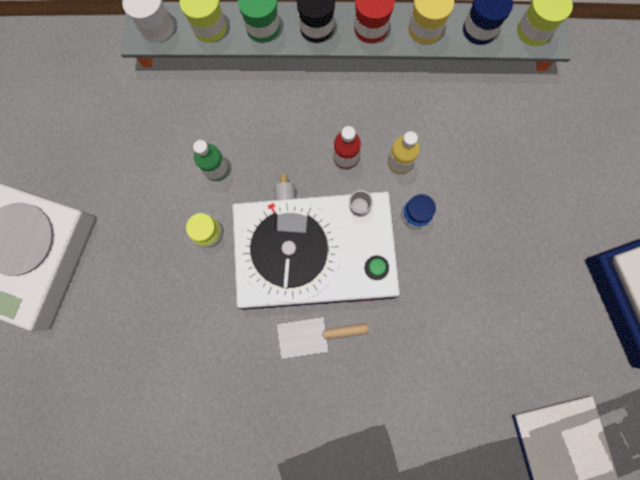

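The top view shows the index line near pixel (287,275), the notch near (292,223), the red target at (272,209), the key at (377,267) and the hub at (289,248). In the scene view the key is at (259,243), the hub at (346,228) and red at (380,265). Next I measure these.

```bash
cat > h.py <<'E'
import numpy as np, cv2
from plant import robot
def ray(p,uv):
    u=cv2.undistortPoints(np.array([[uv]],float),p['mtx'],p['dist_coeffs'])[0,0]
    d=p['R'].T@np.array([u[0],u[1],1]); o=-p['R'].T@p['t']; return o,d/np.linalg.norm(d)
def plane(p,uv,z):
    o,d=ray(p,uv); return o+d*(z-o[2])/d[2]
def tri(rs):
    A=np.zeros((3,3));b=np.zeros(3)
    for o,d in rs:
        M=np.eye(3)-np.outer(d,d);A+=M;b+=M@o
    return np.linalg.solve(A,b)
def proj(p,X):
    return cv2.projectPoints(np.array([X],float),cv2.Rodrigues(p['R'])[0],p['t'],p['mtx'],p['dist_coeffs'])[0][0,0]
def blobs(m,roi,amin=6):
    x0,y0,x1,y1=roi; mm=np.zeros_like(m,np.uint8); mm[y0:y1,x0:x1]=m[y0:y1,x0:x1]
    n,l,st,c=cv2.connectedComponentsWithStats(mm); 
    return [(int(st[i,4]),c[i].round(2),st[i,:4].tolist(),l==i) for i in np.argsort(-st[:,4]) if i and st[i,4]>=amin]
E
python3 - <<'E'
from h import *
rois={'scene':(235,185,420,325),'top':(230,190,400,310)}
for n in rois:
    im=cv2.imread(f'pics/a_{n}.png');p=robot.camera_params(n)
    h=cv2.cvtColor(im,cv2.COLOR_BGR2HSV).astype(int);H,S,V=h[...,0],h[...,1],h[...,2]
    ms={'red':((H<8)|(H>172))&(S>130)&(V>90),'green':(H>45)&(H<85)&(S>100),'black':(V<60)&(S<90)}
    for k,m in ms.items():
        for b in blobs(m,rois[n])[:3]: print(n,k,b[0],b[1],b[2])
    x0,y0,x1,y1=rois[n]; cv2.imwrite(f'pics/z_{n}.png',cv2.resize(im[y0:y1,x0:x1],None,fx=4,fy=4,interpolation=cv2.INTER_CUBIC))
E
```

```text
scene red 39 [379.62 265.18] [374, 261, 11, 9]
scene green 141 [258.14 240.13] [251, 235, 15, 12]
scene black 204 [364.04 246.18] [341, 238, 42, 21]
scene black 101 [359.94 209.09] [339, 200, 46, 32]
scene black 68 [410.19 271.62] [401, 265, 17, 14]
top red 23 [271.57 207.04] [269, 204, 6, 10]
top green 225 [377.08 266.46] [369, 259, 17, 16]
top black 1111 [281.07 236.53] [251, 214, 75, 48]
top black 17 [369.12 261.18] [366, 257, 10, 11]
top black 15 [320.   250.67] [316, 248, 8, 6]
```

View pics/z_top.png

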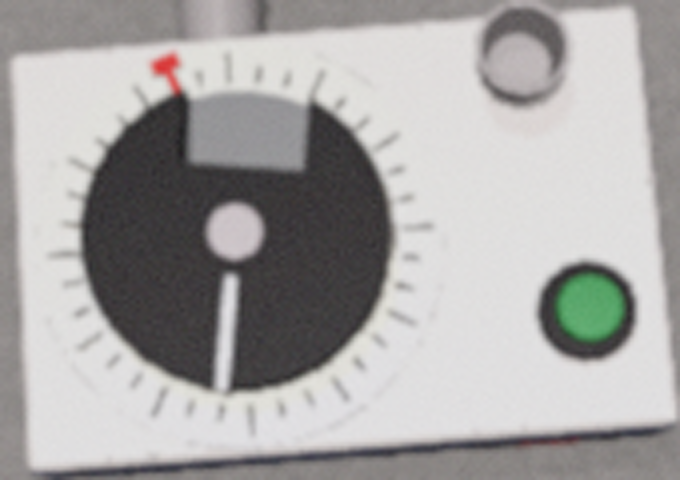

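View pics/z_scene.png

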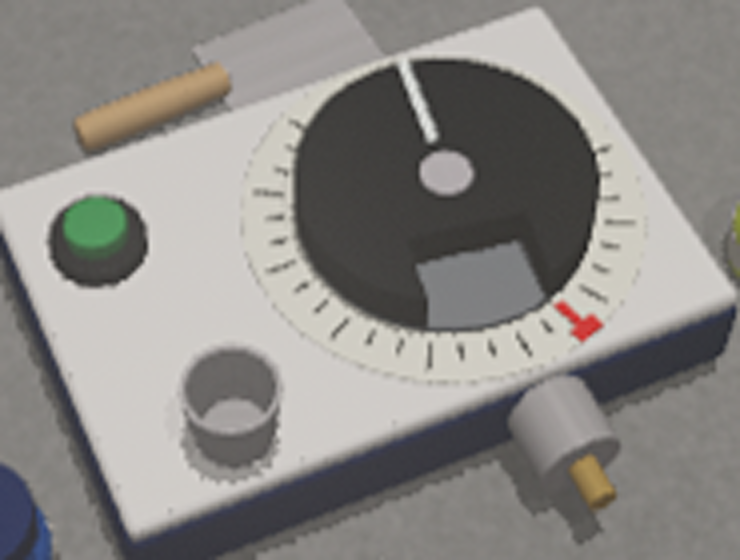

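```bash
python3 - <<'E'
from h import *
ps=robot.camera_params('scene');pt=robot.camera_params('top')
P={'hub':((446,173),(235,232),.088),'idx':((403,62),(222,390),.088),'redin':((559,304),(181,95),.062),'redcen':(((379.62-235)*4+2,(265.18-185)*4+2),((271.57-230)*4+2,(207.04-190)*4+2),.062),'key':((95,215),(590,308),.082)}
R={}
for k,(a,b,z) in P.items():
    a=(a[0]/4+235-.4,a[1]/4+185-.4);b=(b[0]/4+230-.4,b[1]/4+190-.4)
    print(k,'tri',tri([ray(ps,a),ray(pt,b)]).round(4),'sc',plane(ps,a,z)[:2].round(4),'top',plane(pt,b,z)[:2].round(4))
    R[k]=(plane(ps,a,z)+plane(pt,b,z))/2
c=R['hub']
for k in('idx','redin','redcen','key'):
    d=R[k]-c; print(k,np.hypot(*d[:2]).round(4),np.degrees(np.arctan2(d[1],d[0])).round(1))
E
```

```text
hub tri [0.5695 0.0936 0.0905] sc [0.5678 0.095 ] top [0.5697 0.0931]
idx tri [0.4997 0.0974 0.0893] sc [0.4988 0.0988] top [0.4995 0.0965]
redin tri [0.6374 0.1232 0.0657] sc [0.6355 0.1256] top [0.638  0.1226]
redcen tri [0.6492 0.1293 0.0648] sc [0.6478 0.1309] top [0.6498 0.129 ]
key tri [ 0.5391 -0.0639  0.0869] sc [ 0.5356 -0.0629] top [ 0.5396 -0.065 ]
idx 0.0697 177.0
redin 0.0743 23.8
redcen 0.0877 24.1
key 0.1611 -101.2
```

View pics/a_wrist.png

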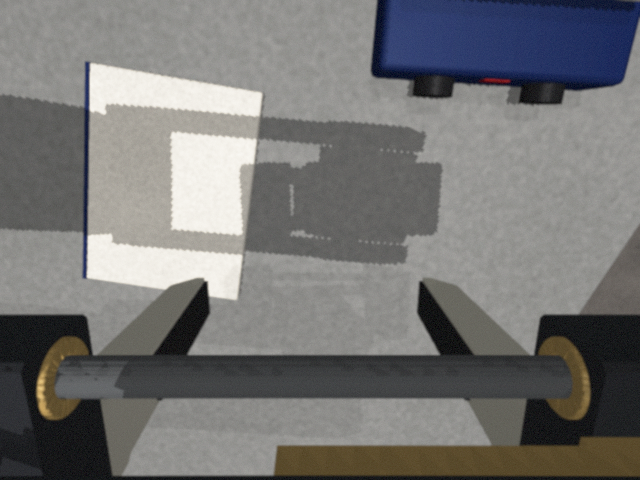

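Triangulated heights match the text: hub 90, index 89, red 65 and key 87 mm. Radii also match: index 70 mm, key 161 mm. The index is at 177°, the target at about 24°, and the notch at about −3°. I'll push clockwise by about 153°. First I go above the notch.

```bash
cat >> h.py <<'E'
def st():
    s=robot.read_state();R=cv2.Rodrigues(np.array(s['orientation'],float))[0];x=R[:,0]
    return s,R,np.degrees(np.arctan2(x[1],x[0]))
def to(X):
    s,R,h=st(); return (R.T@(np.array(X)-s['tool_pos'])*100).round(2)
E
python3 - <<'E'
from h import *
s,R,h=st();print(h,R[:,2].round(4),to([.617,.091,.205])/20, to([.617,.091,.205]))
p=robot.camera_params('wrist');print((R.T@(-p['R'].T@p['t']-s['tool_pos'])).round(3),(R.T@p['R'][2]).round(3))
E
```

```text
23.593330368825757 [-4.0e-04  1.3e-03 -1.0e+00] [ 3.009e+00 -2.180e+00 -2.000e-03] [ 6.018e+01 -4.360e+01 -4.000e-02]
[ 0.074 -0.    -0.18 ] [-0.265  0.     0.964]
```

{"op": "carry_out", "data": {
  "commands": [
    [[3.0,-2.18,0,0],[3.0,-2.18,0,0],[3.0,-2.18,0,0],[3.0,-2.18,0,0],[3.0,-2.18,0,0],[3.0,-2.18,0,0],[3.0,-2.18,0,0],[3.0,-2.18,0,0],[3.0,-2.18,0,0],[3.0,-2.18,0,0],[3.0,-2.18,0,0],[3.0,-2.18,0,0],[3.0,-2.18,0,0],[3.0,-2.18,0,0],[3.0,-2.18,0,0],[3.0,-2.18,0,0],[3.0,-2.18,0,0],[3.0,-2.18,0,0],[3.0,-2.18,0,0],[3.0,-2.18,0,0]]
  ],
  "claw": 0,
  "grip_force": 40
}}

```text
t: 1.82
tool_pos: [0.6159, 0.0918, 0.2043]
orientation: [-3.075, -0.643, 0.001]
force: [0.2, 0.5, 0.3]
opening: 0.0004
```

{"op": "carry_out", "data": {
  "commands": [
    [[0,0,0,-7],[0,0,0,-7],[0,0,0,-7],[0,0,0,-7],[0,0,0,-7],[0,0,0,-7],[0,0,0,-7],[0,0,0,-7],[0,0,0,-7],[0,0,0,-7],[0,0,0,-7],[0,0,0,-7],[0,0,0,-7],[0,0,0,-7],[0,0,0,-7],[0,0,0,-7],[0,0,0,-7],[0,0,0,-7],[0,0,0,-7],[0,0,0,-7]]
  ]
}}

```text
t: 3.48
tool_pos: [0.6152, 0.0899, 0.2042]
orientation: [-0.439, -3.11, 0.0]
force: [-0.6, 0.0, -0.3]
opening: 0.0007
```

{"op": "carry_out", "data": {
  "commands": [
    [[0,0,0,-7],[0,0,0,-6.5],[0,0,0,0],[0,0,0,0]]
  ]
}}

```text
t: 3.82
tool_pos: [0.6153, 0.0898, 0.2044]
orientation: [-0.085, -3.14, 0.0]
force: [-0.4, -0.6, -0.4]
opening: 0.0
```

```bash
python3 - <<'E'
from h import *
s,R,h=st();print(s['t'],s['tool_pos'],h,s['opening'],s['q'].round(3))
p=robot.camera_params('wrist')
im=robot.read_camera('wrist');cv2.imwrite('pics/b_w.png',im[:,:,::-1]);np.savez('pics/b_w.npz',**p)
E
```

```text
3.8167 [0.61530808 0.08984582 0.20435448] 176.88557493998732 3.728674328391698e-05 [ 0.063  0.19   1.423  0.     1.529 -1.454]
```

View pics/b_w.png

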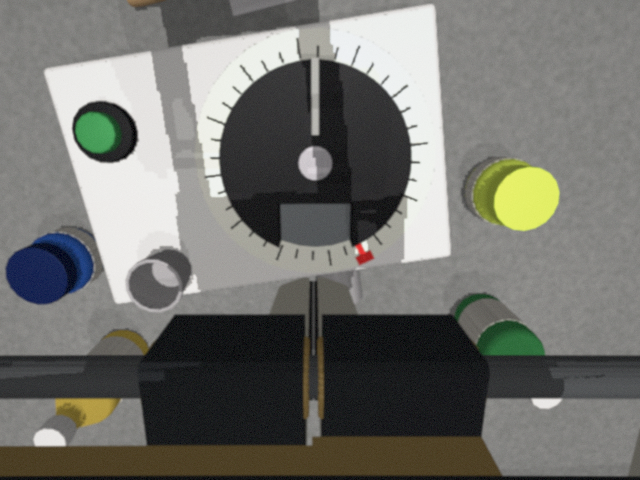

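The wrist view shows the hub at (315,163), the index tip at (315,57), the notch between (281,204) and (350,204), the red line at (360,243)–(365,256) and the key at (96,132). The fingers are shut at the bottom centre.

```bash
python3 - <<'E'
from h import *
p=dict(np.load('pics/b_w.npz'))
im=cv2.imread('pics/b_w.png');h=cv2.cvtColor(im,cv2.COLOR_BGR2HSV).astype(int);H,S,V=h[...,0],h[...,1],h[...,2]
for k,m,r in(('red',((H<8)|(H>172))&(S>130),(340,230,390,275)),('green',(H>45)&(H<85)&(S>100)&(V>90),(60,90,150,170)),('hub',(V>120),(295,142,337,184))):
    for b in blobs(m,r)[:2]:print(k,b[0],b[1],b[2])
for k,uv,z in(('hub',(315.3,163),.088),('idx',(315,58),.088),('idxin',(315.5,134),.088),('redin',(358.5,241),.062),('redout',(365,258),.062),('key',(96,132),.082),('nL',(281,204),.088),('nR',(350,204),.088),('nL',(281,204),.066),('nR',(350,204),.066)):
    print(k,plane(p,uv,z).round(4))
x=cv2.resize(im[40:280,200:430],None,fx=2.5,fy=2.5,interpolation=cv2.INTER_CUBIC);cv2.imwrite('pics/b_z.png',x)
E
```

```text
red 187 [362.85 254.34] [355, 243, 18, 21]
green 1304 [ 95.18 132.08] [75, 112, 41, 41]
hub 665 [311.37 163.08] [298, 146, 32, 34]
hub 8 [325. 163.] [324, 161, 3, 5]
hub [0.5684 0.0946 0.088 ]
idx [0.498  0.0981 0.088 ]
idxin [0.548  0.0958 0.088 ]
redin [0.6367 0.1272 0.062 ]
redout [0.6519 0.1323 0.062 ]
key [ 0.5383 -0.0631  0.082 ]
nL [0.5972 0.0674 0.088 ]
nR [0.6    0.1189 0.088 ]
nL [0.6013 0.0654 0.066 ]
nR [0.6043 0.1207 0.066 ]
```

View pics/b_z.png

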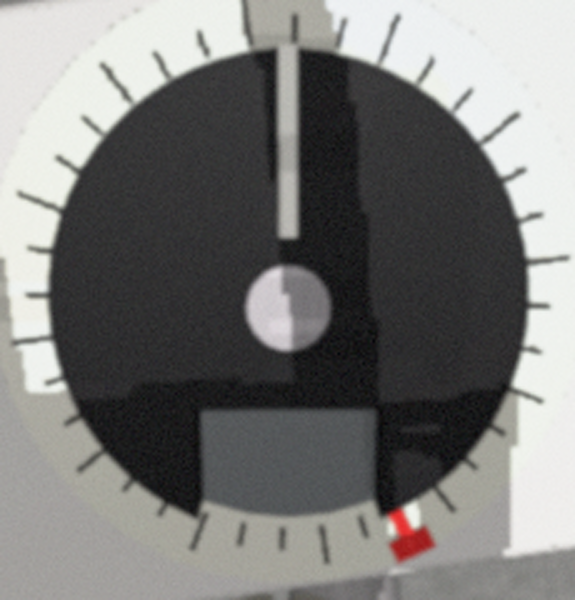

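{"op": "carry_out", "data": {
  "commands": [
    [[-0.42,0.2,0,0],[0,0,1,0],[0,0,1,0],[0,0,1,0],[0,0,1,0],[0,0,1,0],[0,0,1,0],[0,0,1,0],[0,0,1,0],[0,0,1,0],[0,0,1,0],[0,0,1,0],[0,0,0.8,0],[0,0,0,0],[0,0,0,0]]
  ]
}}

```text
t: 5.12
tool_pos: [0.6194, 0.0916, 0.086]
orientation: [-0.08, -3.139, 0.0]
force: [0.5, -0.6, -0.2]
opening: 0.0005
```

```bash
python3 - <<'E'
from h import *
s,R,h=st();print(s['t'],s['tool_pos'],h,s['force'])
cv2.imwrite('pics/c_w.png',robot.read_camera('wrist')[:,:,::-1])
E
```

```text
5.1167 [0.6193651  0.09160592 0.08604762] 177.09504030243176 [ 0.49926675 -0.6476913  -0.15113642]
```

View pics/c_w.png

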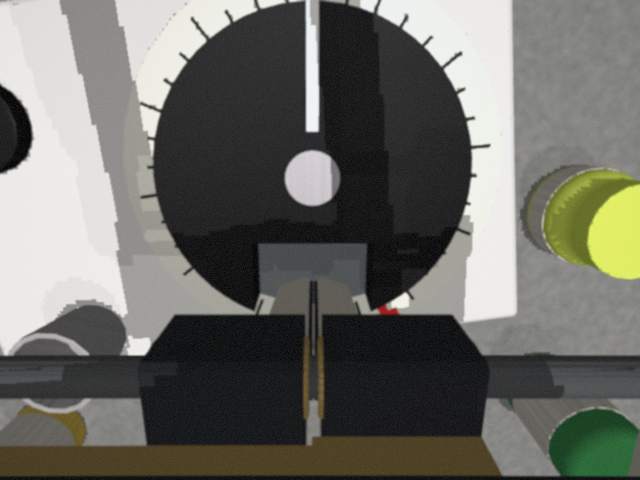

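{"op": "carry_out", "data": {
  "commands": [
    [[0,-0.35,0,0],[0,-0.3,0,0],[0,-0.2,0,0],[0,-0.15,0,0],[0,0,0,0],[0,0,0,0]]
  ]
}}

```text
t: 5.67
tool_pos: [0.6194, 0.0815, 0.0869]
orientation: [0.08, 3.14, 0.0]
force: [0.2, -0.4, -0.2]
opening: 0.0007
```

{"op": "carry_out", "data": {
  "commands": [
    [[0.059,-0.263,0,3],[0.059,-0.263,0,3],[0.059,-0.263,0,3],[0.059,-0.263,0,3],[0.059,-0.263,0,3],[0.059,-0.263,0,3],[0.059,-0.263,0,3],[0.059,-0.263,0,3],[0.059,-0.263,0,3],[0.059,-0.263,0,3],[0,0,0,0],[0,0,0,0]]
  ]
}}

```text
t: 6.67
tool_pos: [0.6064, 0.0584, 0.0868]
orientation: [0.888, 3.014, 0.0]
force: [1.2, -0.6, 0.6]
opening: 0.0007
```

```bash
python3 - <<'E'
from h import *
s,R,h=st();print(s['t'],s['tool_pos'],h,s['force'])
cv2.imwrite('pics/d_w.png',robot.read_camera('wrist')[:,:,::-1])
E
```

```text
6.6667 [0.60637928 0.05841304 0.08681614] 147.17933837410752 [ 1.21059825 -0.6050536   0.58888053]
```

View pics/d_w.png

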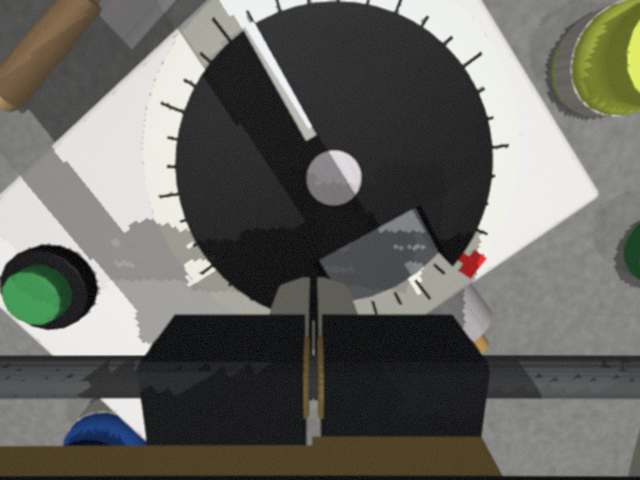

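The dial seems to have rotated less than the tool. I'll check its angle with the fixed cameras.

```bash
python3 - <<'E'
from h import *
p=robot.camera_params('wrist')
h=plane(p,(334,178),.088);i=plane(p,(250,16),.088);i2=plane(p,(310,136),.088);d=i-h;print(h,i,np.degrees(np.arctan2(d[1],d[0])),np.hypot(*d[:2]));d=i-i2;print(np.degrees(np.arctan2(d[1],d[0])))
for n,r in(('scene',(235,185,420,325)),('top',(230,190,400,310))):
    x0,y0,x1,y1=r;im=robot.read_camera(n)[:,:,::-1];cv2.imwrite(f'pics/d_{n}.png',cv2.resize(im[y0:y1,x0:x1],None,fx=4,fy=4,interpolation=cv2.INTER_CUBIC))
E
```

```text
[0.56856355 0.09449483 0.088     ] [0.49563965 0.10043158 0.088     ] 175.34579934985723 0.0731651494256033
174.42474139877606
```

View pics/d_scene.png

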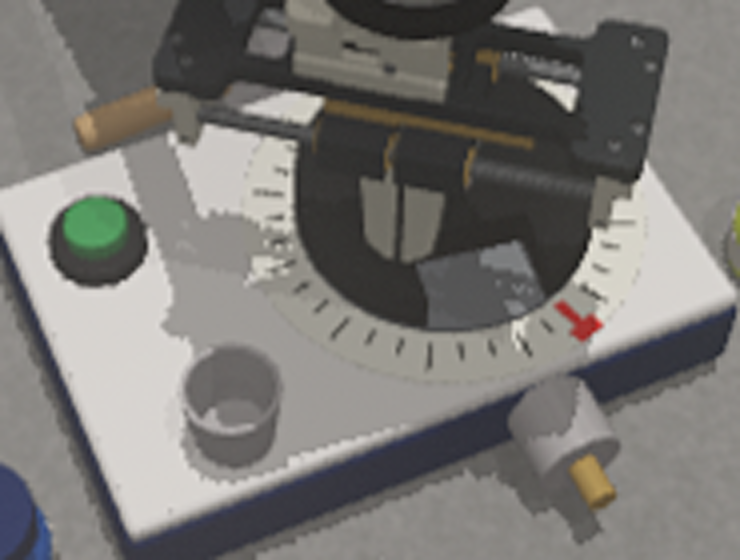

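View pics/d_top.png

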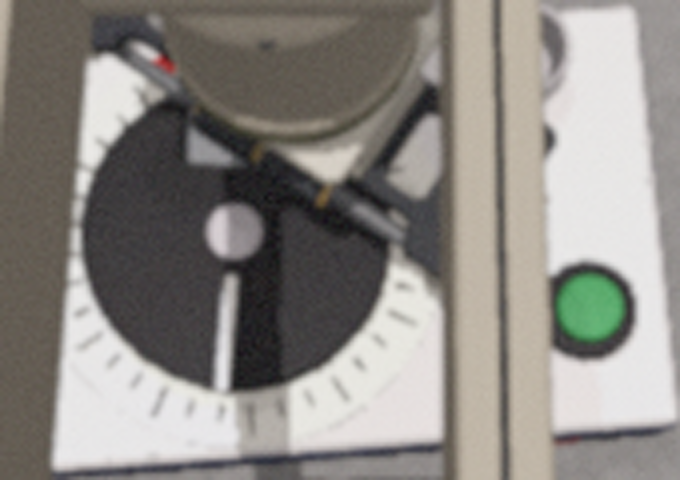

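```bash
python3 - <<'E'
from h import *
s,R,h=st();ps=robot.camera_params('scene');print(s['tool_pos'],s['force'])
for z in(.06,.07,.08,.088,.09,.095,.1,.11): 
    x=s['tool_pos'].copy();x[2]=z;q=proj(ps,x);print(z,((q-[235,185])*4+1.6).round(0))
E
```

```text
[0.60644137 0.05853368 0.08676821] [ 0.50216498  0.00483365 -0.17687124]
0.06 [397. 295.]
0.07 [398. 282.]
0.08 [399. 270.]
0.088 [399. 260.]
0.09 [399. 257.]
0.095 [400. 251.]
0.1 [400. 244.]
0.11 [401. 231.]
```

The fixed cameras show the dial has not moved. The fingers went over the top of the wall, so their tips are higher than TCP − 14 mm. I'll lift, measure the tips and go back.

{"op": "carry_out", "data": {
  "commands": [
    [[0,0,-1,0],[0,0,-1,0],[0,0,-1,0],[0,0,-1,0],[0,0,0,0],[0,0,0,0]]
  ]
}}

```text
t: 7.32
tool_pos: [0.6074, 0.0584, 0.1284]
orientation: [0.889, 3.01, 0.001]
force: [-0.0, -0.4, -0.2]
opening: 0.0008
```

```bash
python3 - <<'E'
from h import *
s,R,h=st();ps=robot.camera_params('scene');print(s['tool_pos'],s['force'],s['opening'])
x0,y0=260,160
for dz in (0,.007,.014,.02): 
    x=s['tool_pos']+R[:,2]*dz;q=proj(ps,x);print(dz,((q-[x0,y0])*5+2).round(0))
im=robot.read_camera('scene')[:,:,::-1];cv2.imwrite('pics/e_s.png',cv2.resize(im[y0:y0+110,x0:x0+150],None,fx=5,fy=5,interpolation=cv2.INTER_CUBIC))
E
```

```text
[0.6073975  0.05836914 0.12840011] [-0.0234548  -0.35412484 -0.17686028] 0.000788869227329721
0 [378. 384.]
0.007 [377. 397.]
0.014 [377. 409.]
0.02 [376. 419.]
```

View pics/e_s.png

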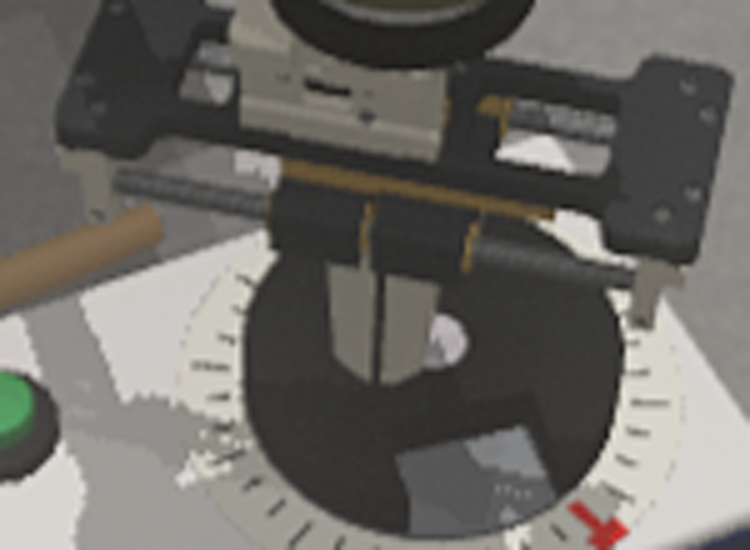

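At this pose the tips measure level with the TCP in the scene view, row 382 against 384 predicted for zero overhang. So the stated 14 mm overhang does not hold here, and I'll go by the measurement. I return over the notch and descend by touch.

```bash
python3 - <<'E'
from h import *
print(to([.6194,.0916,.128]))
E
```

```text
[ 0.74  3.48 -0.07]
```

{"op": "carry_out", "data": {
  "commands": [
    [[0.37,1.74,0,0],[0.37,1.74,0,0],[0,0,0,-6],[0,0,0,-6],[0,0,0,-6],[0,0,0,-6],[0,0,0,-6],[0,0,0,0],[0,0,1,0],[0,0,1,0],[0,0,1,0],[0,0,1,0],[0,0,0,0],[0,0,0,0]]
  ]
}}

```text
t: 8.53
tool_pos: [0.6179, 0.0915, 0.085]
orientation: [-0.081, -3.138, 0.0]
force: [0.0, -0.4, 0.2]
opening: 0.0002
```

{"op": "carry_out", "data": {
  "commands": [
    [[0,0,0.4,0],[0,0,0.4,0],[0,0,0.4,0],[0,0,0.2,0],[0,0,0,0],[0,0,0,0]]
  ]
}}

```text
t: 9.03
tool_pos: [0.619, 0.0916, 0.0726]
orientation: [-0.08, -3.14, 0.0]
force: [0.6, 0.4, -0.4]
opening: 0.0004
```

```bash
python3 - <<'E'
from h import *
s,R,h=st();ps=robot.camera_params('scene');print(s['t'],s['tool_pos'],h,s['force'],s['opening'])
x0,y0=260,160
for dz in (0,.007,.014): 
    x=s['tool_pos']+R[:,2]*dz;q=proj(ps,x);print(dz,((q-[x0,y0])*5+2).round(0))
im=robot.read_camera('scene')[:,:,::-1];cv2.imwrite('pics/f_s.png',cv2.resize(im[y0:y0+120,x0:x0+150],None,fx=5,fy=5,interpolation=cv2.INTER_CUBIC))
E
```

```text
9.0333 [0.61896462 0.09157556 0.0726409 ] 177.08973283128222 [ 0.6042789   0.36077052 -0.41866823] 0.00044145331270168146
0 [471. 477.]
0.007 [470. 488.]
0.014 [469. 499.]
```

View pics/f_s.png

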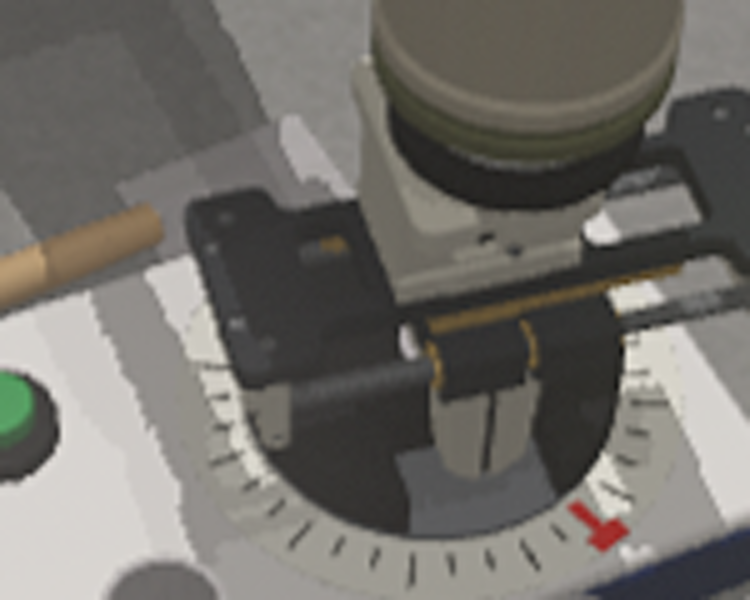

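The tips are now inside the notch with no contact force, tip row about 475, which again matches zero overhang. Now I push.

{"op": "carry_out", "data": {
  "commands": [
    [[0,-0.35,0,0],[0,-0.3,0,0],[0,-0.2,0,0],[0,-0.15,0,0],[0,0,0,0]]
  ]
}}

```text
t: 9.5
tool_pos: [0.6186, 0.0811, 0.0728]
orientation: [0.08, 3.14, -0.0]
force: [-0.3, -0.1, 0.0]
opening: 0.0004
```

{"op": "carry_out", "data": {
  "commands": [
    [[0.059,-0.263,0,3],[0.059,-0.263,0,3],[0.059,-0.263,0,3],[0.059,-0.263,0,3],[0.059,-0.263,0,3],[0.059,-0.263,0,3],[0.059,-0.263,0,3],[0.059,-0.263,0,3],[0.059,-0.263,0,3],[0.059,-0.263,0,3]]
  ]
}}

```text
t: 10.33
tool_pos: [0.6061, 0.0587, 0.0732]
orientation: [0.893, 3.011, 0.002]
force: [1.7, 1.9, -0.7]
opening: 0.0008
```

```bash
cat > ang.py <<'E'
from h import *
import sys
s,R,h=st();print(s['t'],s['tool_pos'],h,s['force'])
C=np.array([.5687,.0943])
d=s['tool_pos'][:2]-C;a=R[:2,:2].T@(-d);print('hub in tool cm',(a*100).round(2),'tcp ang',np.degrees(np.arctan2(d[1],d[0])).round(1))
p=robot.camera_params('wrist');im=robot.read_camera('wrist')[:,:,::-1];cv2.imwrite(f'pics/{sys.argv[1]}.png',im)
np.savez(f'pics/{sys.argv[1]}.npz',**p)
hs=cv2.cvtColor(im,cv2.COLOR_BGR2HSV)
# sample ring on dial top at radii 30..66, find brightest angle
best=[]
for t in np.arange(-180,180,.5):
    v=[]
    for r in np.arange(.036,.066,.004):
        q=proj(p,[C[0]+r*np.cos(np.radians(t)),C[1]+r*np.sin(np.radians(t)),.088])
        u,w=int(round(q[0])),int(round(q[1]))
        if 0<=u<640 and 0<=w<300: v.append(int(hs[w,u,2]))
    best.append((t,np.mean(v) if len(v)>=4 else 0,len(v)))
b=np.array(best);k=b[:,1]>90
print('bright angs',b[k][:, :2].round(0).tolist()[:40])
E
python3 ang.py g1
```

```text
10.3333 [0.60614222 0.05868353 0.07320577] 146.9505693579593 [ 1.72343716  1.94617809 -0.70635399]
hub in tool cm [5.08 0.94] tcp ang -43.6
bright angs [[-51.0, 90.0], [-50.0, 90.0], [4.0, 95.0], [4.0, 96.0], [4.0, 95.0], [158.0, 101.0], [158.0, 126.0], [158.0, 196.0], [159.0, 237.0], [160.0, 244.0], [160.0, 244.0], [160.0, 244.0], [161.0, 244.0], [162.0, 244.0], [162.0, 244.0], [162.0, 244.0], [163.0, 244.0], [164.0, 222.0], [164.0, 180.0], [164.0, 133.0], [165.0, 100.0]]
```

View pics/g1.png

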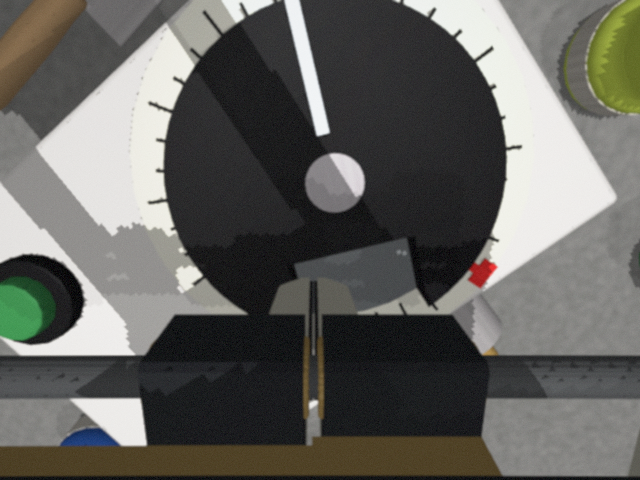

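The dial now follows: the index is at 161.5°, with the line from (292,0) to (323,135). I continue the arc.

{"op": "carry_out", "data": {
  "commands": [
    [[0.059,-0.263,0,3],[0.059,-0.263,0,3],[0.059,-0.263,0,3],[0.059,-0.263,0,3],[0.059,-0.263,0,3],[0.059,-0.263,0,3],[0.059,-0.263,0,3],[0.059,-0.263,0,3],[0.059,-0.263,0,3],[0.059,-0.263,0,3],[0.059,-0.263,0,3],[0.059,-0.263,0,3],[0.059,-0.263,0,3],[0.059,-0.263,0,3],[0.059,-0.263,0,3],[0.059,-0.263,0,3],[0.059,-0.263,0,3],[0.059,-0.263,0,3],[0.059,-0.263,0,3],[0.059,-0.263,0,3]]
  ]
}}

```text
t: 12.05
tool_pos: [0.5569, 0.0439, 0.0734]
orientation: [2.277, 2.162, 0.002]
force: [2.1, -1.8, 0.2]
opening: 0.0004
```

```bash
python3 ang.py g2
```

```text
12.05 [0.55694226 0.04394577 0.07343224] 87.01682426686325 [ 2.07893959 -1.84568367  0.16808407]
hub in tool cm [5.09 0.91] tcp ang -103.1
bright angs [[-108.0, 91.0], [-100.0, 91.0], [-98.0, 91.0], [-98.0, 92.0], [-98.0, 90.0], [-96.0, 90.0], [-96.0, 90.0], [-96.0, 92.0], [-95.0, 91.0], [-94.0, 92.0], [-94.0, 90.0], [-94.0, 90.0], [-93.0, 92.0], [-92.0, 91.0], [-92.0, 91.0], [-92.0, 91.0], [-91.0, 92.0], [-90.0, 91.0], [-62.0, 91.0], [-62.0, 92.0], [-61.0, 93.0], [-60.0, 92.0], [-60.0, 91.0], [-60.0, 91.0], [-59.0, 90.0], [-58.0, 92.0], [-58.0, 92.0], [-58.0, 91.0], [-57.0, 91.0], [-56.0, 99.0], [-56.0, 99.0], [-56.0, 102.0], [-55.0, 96.0], [98.0, 98.0], [99.0, 142.0], [100.0, 206.0], [100.0, 236.0], [100.0, 242.0], [101.0, 242.0], [102.0, 241.0]]
```

{"op": "carry_out", "data": {
  "commands": [
    [[0.059,-0.263,0,3],[0.059,-0.263,0,3],[0.059,-0.263,0,3],[0.059,-0.263,0,3],[0.059,-0.263,0,3],[0.059,-0.263,0,3],[0.059,-0.263,0,3],[0.059,-0.263,0,3],[0.059,-0.263,0,3],[0.059,-0.263,0,3],[0.059,-0.263,0,3],[0.059,-0.263,0,3],[0.059,-0.263,0,3],[0.059,-0.263,0,3],[0.059,-0.263,0,3],[0.059,-0.263,0,3],[0.059,-0.263,0,3],[0.059,-0.263,0,3],[0.059,-0.263,0,3],[0.059,-0.263,0,3]]
  ]
}}

```text
t: 13.77
tool_pos: [0.5193, 0.0796, 0.0732]
orientation: [3.053, 0.735, 0.0]
force: [-0.5, -2.6, 3.4]
opening: 0.0002
```

```bash
sed -i 's/>90$/>120/; s/k=b\[:,1\]>90/k=b[:,1]>130/' ang.py; python3 ang.py g3
```

```text
13.7667 [0.51933379 0.07955665 0.0731561 ] 27.079406717356232 [-0.54704757 -2.56865297  3.41656401]
hub in tool cm [5.07 0.93] tcp ang -163.4
bright angs [[38.0, 149.0], [38.0, 208.0], [39.0, 236.0], [40.0, 241.0], [40.0, 241.0], [40.0, 241.0], [41.0, 241.0], [42.0, 242.0], [42.0, 241.0], [42.0, 241.0], [43.0, 236.0], [44.0, 212.0], [44.0, 162.0]]
```

View pics/g3.png

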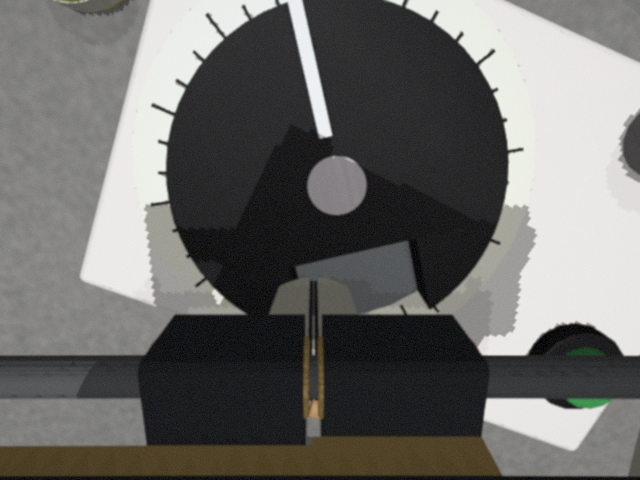

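{"op": "carry_out", "data": {
  "commands": [
    [[0.059,-0.263,0,3],[0.059,-0.263,0,3],[0.059,-0.263,0,3],[0.059,-0.263,0,3],[0.04,-0.175,0,2],[0.02,-0.088,0,1],[0,0,0,0],[0,0,0,0]]
  ]
}}

```text
t: 14.48
tool_pos: [0.5173, 0.0932, 0.0729]
orientation: [3.124, 0.335, 0.0]
force: [-0.4, -0.8, 4.4]
opening: 0.0006
```

```bash
python3 ang.py g4; python3 - <<'E'
from h import *
for n,r in(('scene',(295,185,420,285)),('top',(235,190,345,300))):
    x0,y0,x1,y1=r;im=robot.read_camera(n)[:,:,::-1];cv2.imwrite(f'pics/g4_{n}.png',cv2.resize(im[y0:y1,x0:x1],None,fx=5,fy=5,interpolation=cv2.INTER_CUBIC))
E
```

```text
14.4833 [0.51730996 0.09320854 0.07294593] 12.226762836710986 [-0.4339773  -0.79987006  4.37513535]
hub in tool cm [5.05 0.98] tcp ang -178.8
bright angs [[22.0, 131.0], [22.0, 178.0], [23.0, 218.0], [24.0, 240.0], [24.0, 241.0], [24.0, 241.0], [25.0, 240.0], [26.0, 241.0], [26.0, 241.0], [26.0, 241.0], [27.0, 240.0], [28.0, 226.0], [28.0, 192.0], [28.0, 150.0]]
```

View pics/g4_scene.png

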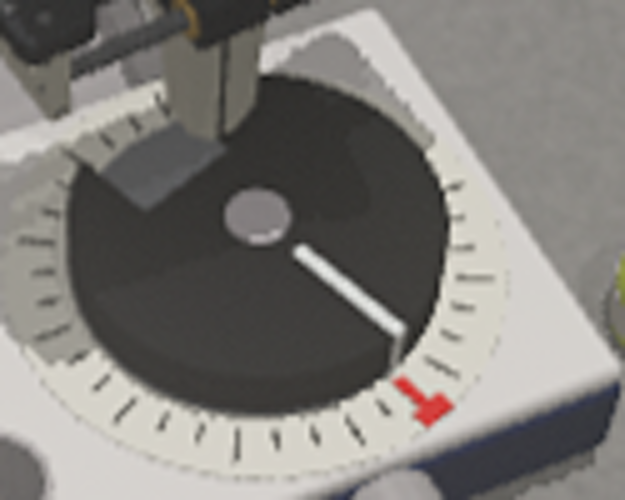

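View pics/g4_top.png

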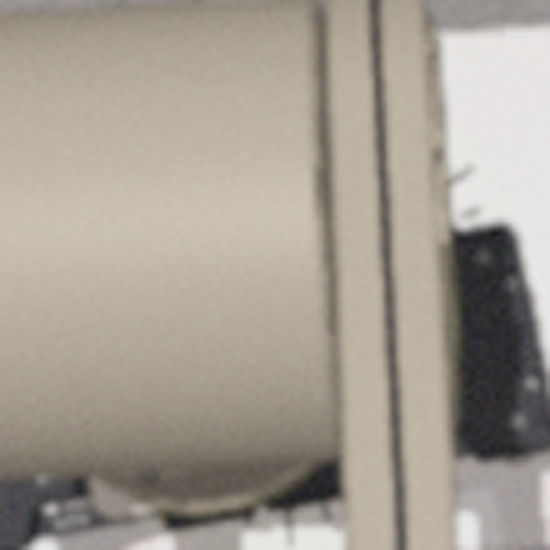

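The scene view shows the index rim line (403,333)→(397,372) running into the red line at (397,378). The index is at about 25.3°, the target at 24.3°. I nudge 1°, back off the wall, lift and check again.

{"op": "carry_out", "data": {
  "commands": [
    [[0.01,-0.044,0,0.5],[0.01,-0.044,0,0.5],[0,0,0,0],[0,0,0,0],[0,0.2,0,0],[0,0.3,0,0],[0,0.3,0,0],[0,0,0,0],[0,0,-1,0],[0,0,-1,0],[0,0,-1,0],[0,0,-2,0],[0,0,-2,0],[0,0,-2,0],[0,0,0,0],[0,0,0,0]]
  ]
}}

```text
t: 15.97
tool_pos: [0.5203, 0.0865, 0.1653]
orientation: [3.127, 0.304, 0.007]
force: [-1.2, -0.4, -0.1]
opening: 0.0008
```

```bash
python3 ang.py g5; python3 - <<'E'
from h import *
print(to([.5385,-.0637,.16]),'key shift')
n='scene';r=(295,185,420,285)
x0,y0,x1,y1=r;im=robot.read_camera(n)[:,:,::-1];cv2.imwrite(f'pics/g5_{n}.png',cv2.resize(im[y0:y1,x0:x1],None,fx=5,fy=5,interpolation=cv2.INTER_CUBIC))
E
```

```text
15.9667 [0.520289   0.0865331  0.16532112] 11.104150489714234 [-1.17573123 -0.38178164 -0.08211505]
hub in tool cm [4.9  0.17] tcp ang -170.9
bright angs [[21.0, 147.0], [22.0, 194.0], [22.0, 221.0], [22.0, 238.0], [23.0, 243.0], [24.0, 242.0], [24.0, 242.0], [24.0, 243.0], [25.0, 243.0], [26.0, 242.0], [26.0, 241.0], [26.0, 228.0], [27.0, 200.0], [28.0, 148.0]]
[-1.   15.11  0.36] key shift
```

View pics/g5_scene.png

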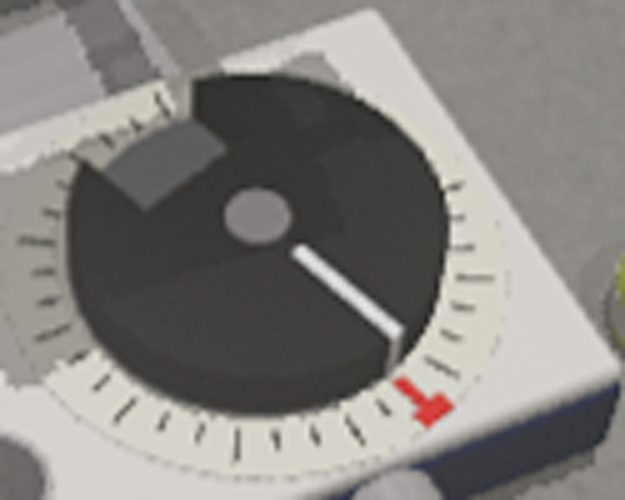

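View pics/g5.png

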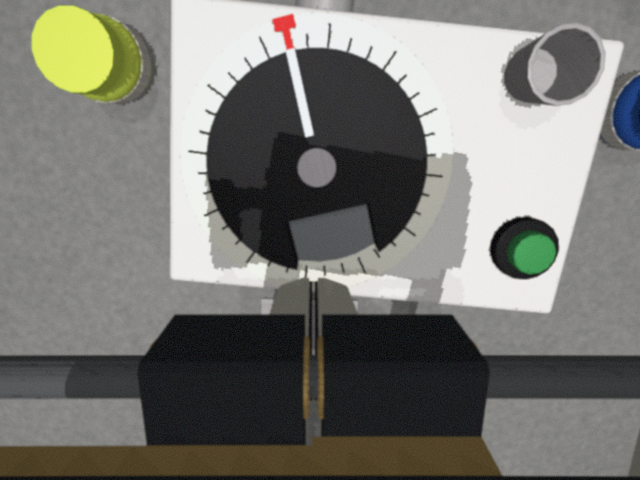

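The wrist view shows the white index at (291,50)–(308,135) in line with the red line at (285,20)–(291,48), and the key at (535,254). I re-measure the key and press it.

```bash
python3 - <<'E'
from h import *
p=dict(np.load('pics/g5.npz'));im=cv2.imread('pics/g5.png');h=cv2.cvtColor(im,cv2.COLOR_BGR2HSV).astype(int);H,S,V=h[...,0],h[...,1],h[...,2]
b=blobs((H>45)&(H<85)&(S>100)&(V>110),(480,210,570,290))[0];print(b[:3]);k=plane(p,b[1],.082);print(k)
C=np.array([.5687,.0943])
r=blobs(((H<8)|(H>172))&(S>130),(260,5,310,60))[0];q=plane(p,r[1],.062);d=q[:2]-C;print('red ang',np.degrees(np.arctan2(d[1],d[0])),q,r[:3])
for uv in((290,50),(308.5,135),(317,168)):print(plane(p,uv,.088))
print(to([k[0],k[1],.1]))
E
```

```text
(1271, array([534.14, 253.66]), [514, 234, 42, 40])
[ 0.53896205 -0.0637323   0.082     ]
red ang 24.418704498405667 [0.64854685 0.13055157 0.062     ] (374, array([284.84,  27.62]), [273, 15, 22, 34])
[0.63218732 0.12279315 0.088     ]
[0.58671788 0.10289492 0.088     ]
[0.5678619  0.09375542 0.088     ]
[-0.88 15.12  6.25]
```

The index is at 24.3° and the red line at 24.4°. I move over the key.

{"op": "carry_out", "data": {
  "commands": [
    [[-0.11,1.89,0,0],[-0.11,1.89,0,0],[-0.11,1.89,0,0],[-0.11,1.89,0,0],[-0.11,1.89,0,0],[-0.11,1.89,0,0],[-0.11,1.89,0,0],[-0.11,1.89,0,0],[0,0,0,0],[0,0,1.5,0],[0,0,1.5,0],[0,0,1.5,0],[0,0,1.5,0],[0,0,0.5,0],[0,0,0,0],[0,0,0,0]]
  ]
}}

```text
t: 17.4
tool_pos: [0.5387, -0.0633, 0.0974]
orientation: [-3.126, -0.304, 0.002]
force: [0.9, -1.2, 0.6]
opening: 0.0007
```

```bash
python3 - <<'E'
from h import *
s,R,h=st();ps=robot.camera_params('scene');print(s['t'],s['tool_pos'],s['force'],to([.539,-.0637,.085]))
x0,y0=210,180
for dz in (0,.007,.014):
    q=proj(ps,s['tool_pos']+R[:,2]*dz);print(dz,((q-[x0,y0])*5+2).round(0))
im=robot.read_camera('scene')[:,:,::-1];cv2.imwrite('pics/k1.png',cv2.resize(im[y0:y0+110,x0:x0+150],None,fx=5,fy=5,interpolation=cv2.INTER_CUBIC))
E
```

```text
17.4 [ 0.53873189 -0.06325054  0.09741681] [ 0.87811437 -1.22171569  0.62577754] [0.02 0.05 1.24]
0 [240. 275.]
0.007 [242. 287.]
0.014 [244. 298.]
```

View pics/k1.png

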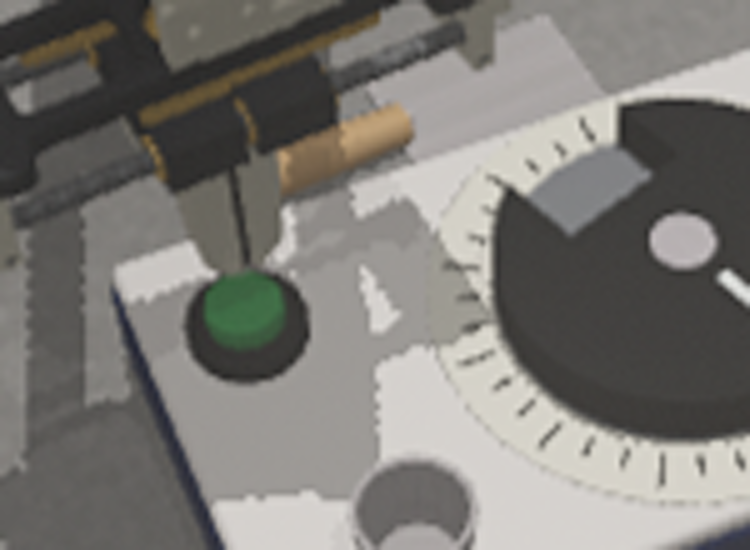

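The tip is above the key, with the gap end at (245,270). I descend by touch.

{"op": "carry_out", "data": {
  "commands": [
    [[0,0,0.4,0],[0,0,0.4,0],[0,0,0.4,0],[0,0,0.3,0],[0,0,0.2,0],[0,0,0,0],[0,0,0,0]]
  ]
}}

```text
t: 18.03
tool_pos: [0.539, -0.0637, 0.0806]
orientation: [-3.127, -0.304, 0.001]
force: [0.2, 0.5, -0.5]
opening: 0.0003
```

{"op": "carry_out", "data": {
  "commands": [
    [[0,0,0.15,0],[0,0,0.15,0],[0,0,0,0],[0,0,0,0]]
  ]
}}

```text
t: 18.37
tool_pos: [0.5391, -0.0637, 0.0777]
orientation: [-3.127, -0.304, 0.0]
force: [-0.8, -0.1, 0.5]
opening: 0.0003
```

{"op": "carry_out", "data": {
  "commands": [
    [[0,0,0.15,0],[0,0,0.15,0],[0,0,0,0],[0,0,0,0]]
  ]
}}

```text
t: 18.7
tool_pos: [0.539, -0.0637, 0.0746]
orientation: [-3.127, -0.304, 0.001]
force: [0.2, 0.2, -0.4]
opening: 0.0004
```

{"op": "carry_out", "data": {
  "commands": [
    [[0,0,0.15,0],[0,0,0.1,0],[0,0,0,0],[0,0,0,0]]
  ]
}}

```text
t: 19.03
tool_pos: [0.5391, -0.0637, 0.0721]
orientation: [-3.127, -0.304, 0.0]
force: [-0.4, -0.1, -0.5]
opening: 0.0006
```

```bash
python3 - <<'E'
from h import *
s,R,h=st();print(s['t'],s['tool_pos'],s['force'])
x0,y0=210,180
im=robot.read_camera('scene')[:,:,::-1];cv2.imwrite('pics/k2.png',cv2.resize(im[y0:y0+110,x0:x0+150],None,fx=5,fy=5,interpolation=cv2.INTER_CUBIC))
E
```

```text
19.0333 [ 0.53909113 -0.06373478  0.07211614] [-0.42234617 -0.13938277 -0.5248643 ]
```

View pics/k2.png

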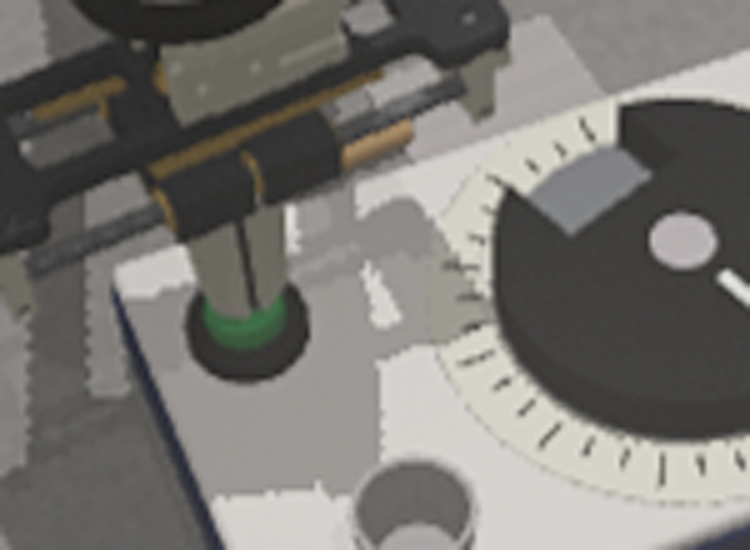

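There is no contact yet and the key still looks up, so the tips sit even higher than I thought. I continue by touch.

{"op": "carry_out", "data": {
  "commands": [
    [[0,0,0.15,0],[0,0,0.15,0],[0,0,0,0],[0,0,0,0]]
  ]
}}

```text
t: 19.42
tool_pos: [0.539, -0.0637, 0.069]
orientation: [-3.127, -0.304, 0.001]
force: [0.1, 0.5, 0.1]
opening: 0.0003
```

{"op": "carry_out", "data": {
  "commands": [
    [[0,0,0.1,0],[0,0,0.1,0],[0,0,0,0],[0,0,0,0]]
  ]
}}

```text
t: 19.75
tool_pos: [0.5393, -0.0638, 0.0674]
orientation: [3.127, 0.304, 0.0]
force: [-1.2, 0.4, 1.8]
opening: 0.0002
```

Contact at TCP z of about 0.068, so the tips are 14 mm *behind* the TCP rather than ahead. Full travel should come at about 0.062.

{"op": "carry_out", "data": {
  "commands": [
    [[0,0,0.15,0],[0,0,0.15,0],[0,0,0,0],[0,0,0,0]]
  ]
}}

```text
t: 20.08
tool_pos: [0.5394, -0.0638, 0.0644]
orientation: [3.127, 0.304, 0.001]
force: [-0.3, 0.2, 3.7]
opening: 0.0002
```

{"op": "carry_out", "data": {
  "commands": [
    [[0,0,0.15,0],[0,0,0.1,0],[0,0,0,0],[0,0,0,0]]
  ]
}}

```text
t: 20.42
tool_pos: [0.5395, -0.0638, 0.0623]
orientation: [3.127, 0.304, 0.001]
force: [-1.7, 0.3, 8.2]
opening: 0.0006
```

{"op": "carry_out", "data": {
  "commands": [
    [[0,0,0.1,0],[0,0,0,0],[0,0,0,0]]
  ]
}}

```text
t: 20.67
tool_pos: [0.5395, -0.0638, 0.0622]
orientation: [3.127, 0.304, 0.001]
force: [-6.4, 1.2, 14.8]
opening: 0.0004
```

```bash
python3 - <<'E'
from h import *
s,R,h=st();print(s['t'],s['tool_pos'],s['force'])
x0,y0=210,180
im=robot.read_camera('scene')[:,:,::-1];cv2.imwrite('pics/k3.png',cv2.resize(im[y0:y0+110,x0:x0+150],None,fx=5,fy=5,interpolation=cv2.INTER_CUBIC))
E
```

```text
20.6667 [ 0.53952661 -0.06378664  0.06220094] [-6.39176134  1.17116163 14.7954424 ]
```

View pics/k3.png

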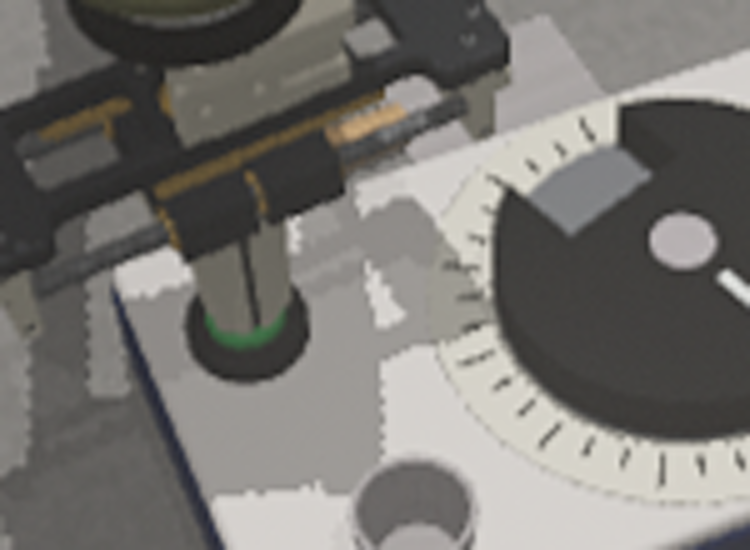

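The key is at its stop: z no longer falls, the force is 14.8 N, and only a thin green rim shows at (245,338). I lift off and check.

{"op": "carry_out", "data": {
  "commands": [
    [[0,0,-0.3,0],[0,0,-0.5,0],[0,0,-1,0],[0,0,-2,0],[0,0,-2,0],[0,0,-2,0],[0,0,-2,0],[0,0,-1,0],[0,0,0,0],[0,0,0,0],[0,0,0,0]]
  ]
}}

```text
t: 21.63
tool_pos: [0.5383, -0.0636, 0.1672]
orientation: [-3.126, -0.304, 0.003]
force: [-0.3, 0.1, 0.1]
opening: 0.0003
```

```bash
python3 - <<'E'
from h import *
s,R,h=st();print(s['t'],s['tool_pos'],s['force'])
cv2.imwrite('pics/l_w.png',robot.read_camera('wrist')[:,:,::-1])
im=robot.read_camera('scene')[:,:,::-1];cv2.imwrite('pics/l_s.png',cv2.resize(im[160:340,215:445],None,fx=3.4,fy=3.3,interpolation=cv2.INTER_CUBIC))
E
```

```text
21.6333 [ 0.53830739 -0.06359247  0.16716129] [-0.30156708  0.11790129  0.09013991]
```

View pics/l_s.png

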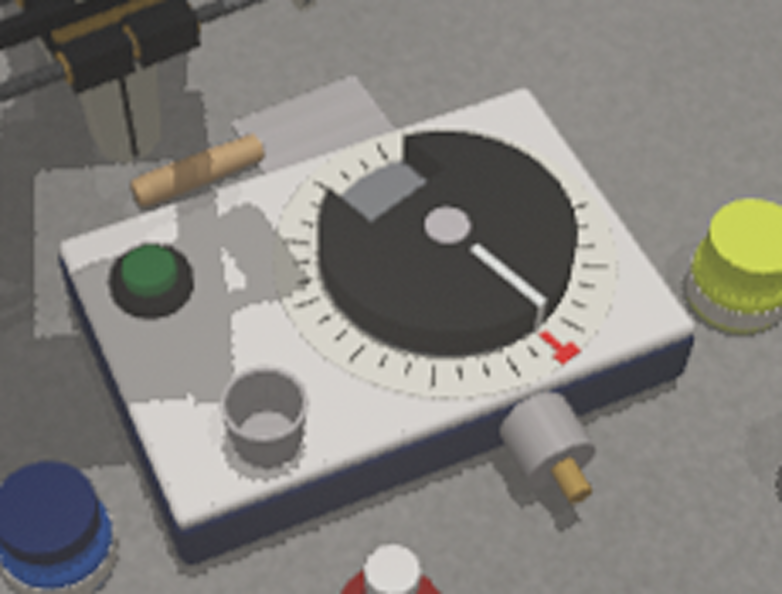

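View pics/l_w.png

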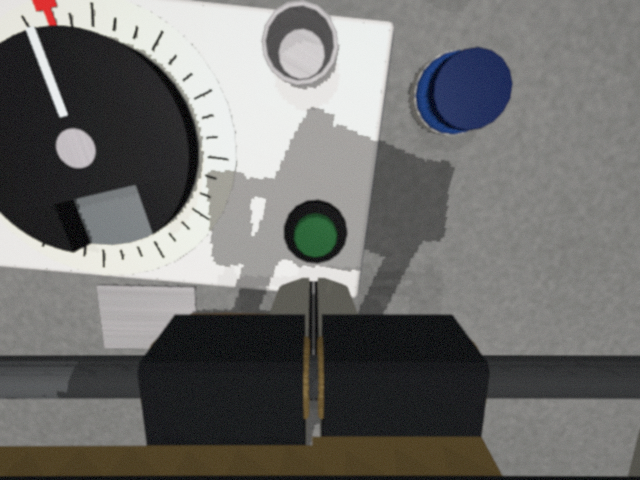

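The scene view shows the key up again at (150,270) and the index still running into the red line at (543,330). The cup, spatula and jars are in place, and the tool is clear.

```bash
python3 -c "
from plant import robot
print(robot.close_job())"
```

```text
the job is handed in; nothing more can be done
None
```

I pushed the dial clockwise from about 177° until its white index line met the red line, then pressed the green key to its stop and let it come up. The job was handed in at about 21.7 s.

**Last checks:**
- **Dial:** the index measured 24.3° and the red line 24.4°, within about 1° of measurement error. That is well inside the 4.5 mm (3.7°) limit. I measured this before pressing the key; a picture afterwards still shows the lines meeting.
- **Key:** it stopped sinking at 14.8 N, well above the 5 N spring, so it was fully down. The last picture shows it up again.
- **Surroundings:** the tool was clear, with about 0 N force. The cup, spatula and the jars in view looked undisturbed. The last pictures did not take in all the bottles, but the arm did not work near them.

**What disagreed:** `robot.finger_overhang` is given as 14 mm ahead of the TCP. The key was touched with the TCP at about 68 mm instead, which puts the closed tips about 14 mm behind it. An earlier camera reading put them level with the TCP. Because of this, my first push slid over the dial without turning it. I went lower, which turned the dial, and then felt for the key by force.

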